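Close a broken tile on the gluing board and lock it

TASK

On the wooden gluing board, only pushing and lifting nothing, push the loose right-hand piece of the broken stone tile back against the rear fence and along it to the left, until its jagged edge fits fully home in the piece that already sits in the corner. Then push the clamp lever round from the right until its rubber buffer presses on the right-hand end of the piece and stays there, keeping the closed tile locked. Leave the seated piece in its corner, and the two weights and the hand tools where they are.

Things in the scene. Friction and masses are not known exactly. Their poses are not given: they have to be found in the camera images.
- board: Gluing board fixed to the desk: plywood 160 (x) x 330 (y) x 12 mm, origin at the centre of its underside, x away from the robot, y left. Rear fence: straight front face at own x +45 along the whole board, 22 mm above the desk; left of own y -35 a raised part to 38 mm, set back 2 mm. Left end stop: right face at own y +130, own x -21 to +44, top 32 mm above the desk. They form the tile's corner.
- seated_piece: Left piece of the broken stone tile, 60 (x) x about 65 (y) mm, 20 mm thick with 24 mm high borders front and rear, 0.22 kg, loose, already lying in the corner of fence and stop. Origin at the centre of its underside; its jagged break (teeth up to 5.5 mm) faces the board's right.
- loose_piece: Right piece of the tile, like the left in size, height and mass, lying on the right part of the board, turned a little. Origin at the centre of its underside; when home its x points away from the robot, y left. Its jagged break is at own y about +32.5 mm; its straight sides are at own x -30 (front), +30 (rear) and own y -32.5 mm (right end).
- clamp (a joint): Angle of the clamp lever, rad. 0: it lies in line with the fence, pointing right (board's -y), out of the way; grows as it is pushed towards the robot and round to the left (clockwise from above); about 1.5, pointing to the robot, when the buffer meets a closed tile. The pivot is stiff (0.5 N m, some 4 N at the knob if slow, some 6 N if fast) and stays where it is left.
- pivot (a point): Pivot of the clamp lever, on top of the fence (own x +61, y -7.5 mm of the board), 49 mm above the desk at half the lever's thickness.
- lever_knob (a point): The wooden knob near the lever's free end, 132 mm from the pivot; this point is 60 mm above the desk. The lever is a bar 22 mm wide, 150 mm from pivot to tip, 41 to 57 mm above the desk; the knob on it is 12 to 18 mm thick and reaches to 79 mm. The bar passes above the tile (36 mm); the space under its outer half is free down to the rail (22 mm) and the board (12 mm).
- buffer (a point): Centre of the round rubber buffer (22 mm diameter, 24 to 41 mm above the desk) under the lever, 50 mm from the pivot.
- steel_weight: Pressing weight with a knob, 38 mm diameter, 46 mm high, standing on the front left part of the board; origin at the centre of its underside. To be left alone.
- small_weight: Slimmer pressing weight with a knob, 32 mm diameter, 54 mm high, standing beside the other on the board; origin at the centre of its underside. To be left alone.
- brush: Flat brush 189 mm long lying on the desk to the left of the board; origin under its centre. To be left alone.
- tweezers: Steel tweezers 121 mm long lying on the desk to the right of the board; origin under their centre. To be left alone.
- bone_folder: Bone folder 142 mm long lying on the desk to the left of the board; origin under its centre. To be left alone.
- home (a point): Where the loose piece's origin is when the tile is closed (own x +14.5, y +32 mm of the board, on its upper surface, 12 mm above the desk); the piece's axes are then along the board's.
- marker: Marker pen 132 mm long lying on the desk to the right of the board; origin under its centre. To be left alone.

How it is judged:
By the outcome, as a careful person would: the job done as asked, in the order asked, and still so for the second after the job is handed in, with the robot touching nothing.
It also fails if it takes over 61 s, if anything falls off the work surface, if the arm or the gripper's body presses on something with over 40 N, if the wrist force passes 120 N, or if a joint passes its speed limit or range.

ROBOT

A 6-joint arm with a two-finger parallel gripper is mounted at the origin on a cart in front of the work surface, level with it; the furniture and walls round the work are solid. World frame = base frame: x ahead of the robot, y to its left, z up, the work surface at z = 0. Lengths are in m, angles in rad, forces in N, time in s.
With the tool pointing down it reaches from about 0.35 to 0.775 m from the base axis. Payload 7.3 kg.
Tool frame: the origin (TCP) lies midway between the tips of the shut fingers; the grasp point (between the pads) lies 19 mm behind it; z points along the fingers, y is the direction in which the jaws open and shut (so a half turn about z gives the same grasp; the last joint's range is limited). The gripper opens to 92 mm and grips with 3 to 60 N. Pads are 19 mm wide; open, the fingers measure 130 mm over their backs; the gripper's body (75 mm by 190 mm) begins 47 mm behind the grasp point.
Start: joints at [-1.332, 0.342, 1.524, -0, 1.275, -0.146], TCP at [0.197, -0.487, 0.227] pointing down, gripper open.
Joint ranges: [-2.53, 2.53], [-0.77, 2.02], [0.04, 2.7], [-1, 4.14], [0.28, 2.66], [-3.11, 3.11]. Speed limits (rad/s): [2.57, 2.57, 3.14, 3.14, 3.14, 3.14].

INTERFACE

Orientations are given as [roll, pitch, yaw] about the fixed x, y, z axes, in that order (R = Rz(yaw) Ry(pitch) Rx(roll)).
In Python, from cell import robot gives the robot as it stands.
- The arm moves only by the tool step_arm, never from a script. Its argument "moves" is a list that holds one entry, the list of rows, each a list of 4 numbers: the shift along the tool's x, y, z in m, then the turn about the tool's z in rad. In form: [[[dx, dy, dz, roll], ...]]. A call has 1 to 8 rows; each row shifts and turns the commanded pose from where the row before left it, along the tool's axes as they then stand; what a row does not reach is not made up. A row lasts 1/12 s, in which the tool goes at most 41.7 mm and 7.16 degrees, less where a joint would pass 70% of its speed; a pose out of reach is approached as far as the arm can. A call with a gripper value outside its range is refused whole. "hand" is the opening, from 0 (shut) to 1 (fully open), set as the call begins (left out, the last holds). The fingers move at their own pace and stop on an object; "force" is the grip in N (left out, the last holds). Time passes only in rows, so rows that do not move let the fingers close. It gives the time, the measured TCP pose, the force and the opening at its end, in the units of the state.
- robot.observe(): the state, without advancing time (a new reading comes with each control period).
- robot.read_camera(name): name is "side" or "top" or "wrist"; returns a dict with "frame" (400x640x3 uint8, red, green, blue), "fovy" (degrees; the focal length in pixels is half the picture's height over the tangent of half this angle, whatever the lens; pixels are square), "cx", "cy" (the principal point, pixels), "k1" (the pictures are not rectified: a ray, as slopes to the right and down, at radius r is drawn at 1 + k1 r^2 times it, then the intrinsics apply), "R" (3x3) and "t" (3): a world point X has camera coordinates R X + t. Camera axes: x right, y down, z forward; pixel columns grow to the right and rows downward; lengths in m; the calibration is good to about 2 mm. A picture is of the moment at which its call begins. There is no depth.
- robot.hand_in(): hands the job in, once; it reports no verdict.
The state is a dict: "time": time; "qpos": joint angles; "qvel": joint speeds; "joint_efforts": joint torques, N m; "tool_pos": TCP position; "tool_rot": TCP orientation; "contact_force": force on the tool from outside, world axes, zero at the start; "torque": the same for the moment, N m; "opening": finger opening in m.
Only numpy, scipy, OpenCV 4.12 (cv2) and the standard library are available. Lean on these libraries where they do the work, as an engineer would, in place of code of your own. Each camera call takes 0.05 s, during which the arm holds its last target.

## Working session

There is one attempt and no reset: what is moved stays moved. The work goes in short steps, Python scripts to look and compute and a tool call to move; the robot and the scene stay as the last step left them, time stands still between calls to the robot, and variables do not carry over. Pictures are saved under pics/ and viewed, and the job is handed in when it is done.

Besides the shell and the picture viewer there is one more tool, called after "Call:" as name([rows], argument=value, ...), one row to a line, values as JSON. step_arm: Moves the arm, as the interface text tells. Its arguments: {"type":"object","properties":{"moves":{"type":"array","items":{"type":"array","items":{"type":"array","items":{"type":"number"}}}},"hand":{"type":"number"},"force":{"type":"number"}},"required":["moves"]}

```bash
ls; mkdir -p pics
cat > h.py <<'E'
import numpy as np, cv2
from cell import robot
def cam(n,save=None):
    c=robot.read_camera(n)
    if save: cv2.imwrite('pics/'+save+'.png',c['frame'][:,:,::-1])
    return c
def K(c):
    f=c['frame'].shape[0]/2/np.tan(np.radians(c['fovy'])/2)
    return np.array([[f,0,c['cx']],[0,f,c['cy']],[0,0,1.]])
def proj(c,X):
    X=np.atleast_2d(X).astype(float); 
    p=X@np.array(c['R']).T+np.array(c['t']); s=p[:,:2]/p[:,2:]
    s=s*(1+c['k1']*(s**2).sum(1,keepdims=True)); k=K(c)
    return s*k[0,0]+[c['cx'],c['cy']]
def ray(c,uv):
    uv=np.atleast_2d(np.array(uv,float))
    s=cv2.undistortPoints(uv.reshape(-1,1,2),K(c),np.array([c['k1'],0,0,0.])).reshape(-1,2)
    R=np.array(c['R']); d=np.c_[s,np.ones(len(s))]@R
    return -R.T@np.array(c['t']),d
def onz(c,uv,z):
    o,d=ray(c,uv); return o+d*((z-o[2])/d[:,2])[:,None]
def tri(c1,p1,c2,p2):
    o1,d1=ray(c1,p1);o2,d2=ray(c2,p2);d1=d1[0]/np.linalg.norm(d1[0]);d2=d2[0]/np.linalg.norm(d2[0])
    A=np.c_[d1,-d2]; s=np.linalg.lstsq(A,o2-o1,rcond=None)[0]
    a=o1+d1*s[0];b=o2+d2*s[1]; return (a+b)/2,np.linalg.norm(a-b)
E
python3 - <<'E'
from h import *
for n in('side','top','wrist'):
    c=cam(n,n+'0'); print(n,c['fovy'],c['cx'],c['cy'],c['k1'],(-np.array(c['R']).T@c['t']).round(3),np.round(c['R'],2).tolist())
print(robot.observe())
E
```

```text
pics
side 56.14288550345532 316.3765683624012 200.84502837755878 -0.08483939922728123 [ 0.548 -0.822  0.419] [[1.0, 0.01, -0.01], [-0.01, -0.43, -0.9], [-0.01, 0.9, -0.43]]
top 56.16436199112005 319.293040008421 198.5531548967543 -0.03553123113551753 [ 0.456 -0.06   0.993] [[0.02, -1.0, 0.03], [-1.0, -0.02, -0.06], [0.06, -0.03, -1.0]]
wrist 70.68073693618469 319.4160005258582 196.55640845347972 -0.008252962392566529 [ 0.257 -0.462  0.385] [[0.38, -0.93, -0.0], [-0.9, -0.36, 0.24], [-0.23, -0.09, -0.97]]
{'time': 0.15, 'qpos': array([-1.33201035e+00,  3.42559817e-01,  1.52478675e+00, -1.84914898e-05,
        1.27539703e+00, -1.46023405e-01]), 'qvel': array([-0.0003473 , -0.00189913, -0.00213945,  0.00035593, -0.00085902,
        0.00048151]), 'joint_efforts': array([ 7.50727504e-04, -4.31473517e+01, -2.44353712e+01,  7.18129403e-02,
        5.37665980e-02, -9.33143610e-05]), 'tool_pos': array([ 0.19700792, -0.48631002,  0.22620988]), 'tool_rot': array([-3.14045139e+00, -1.49971220e-04,  3.84814692e-01]), 'contact_force': array([ 0.29370181,  0.3909054 , -0.09572625]), 'torque': array([-0.00467488, -0.00431108,  0.00353106]), 'opening': 0.09192270689736501}
```

View pics/top0.png

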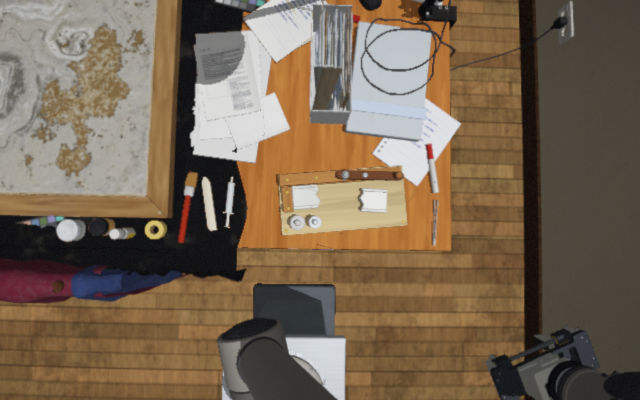

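View pics/side0.png

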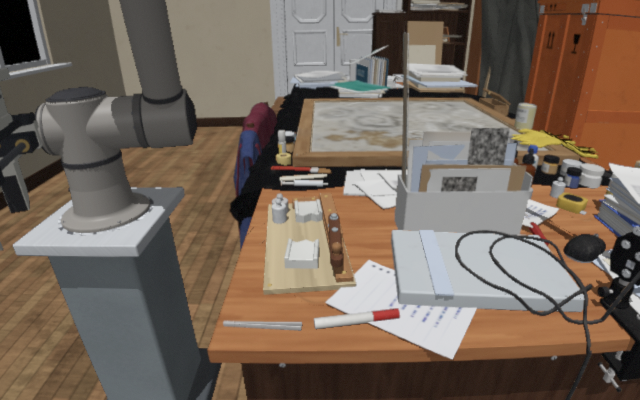

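View pics/wrist0.png

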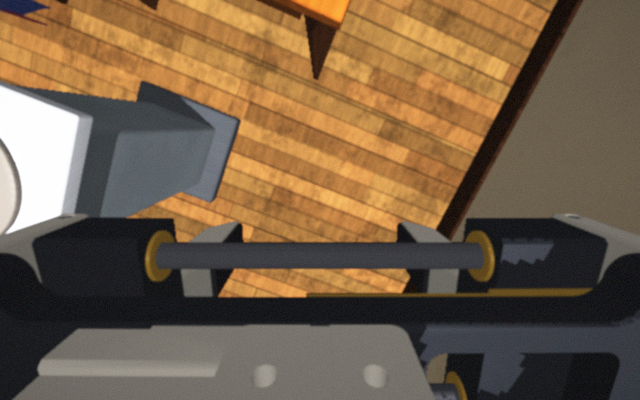

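The top view shows the board at about (277–408, 168–235), the seated piece near (305,197) and the loose piece near (373,200). The weights stand at (296,222) and (314,222). I'll enlarge both views.

Run:
```python
from h import *
a=cv2.imread('pics/top0.png')[155:245,265:445]; cv2.imwrite('pics/top0z.png',cv2.resize(a,None,fx=4.4,fy=4.4,interpolation=cv2.INTER_CUBIC))
a=cv2.imread('pics/side0.png')[185:305,250:370]; cv2.imwrite('pics/side0z.png',cv2.resize(a,None,fx=5,fy=5,interpolation=cv2.INTER_CUBIC))
```

```text
(no output)
```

View pics/top0z.png

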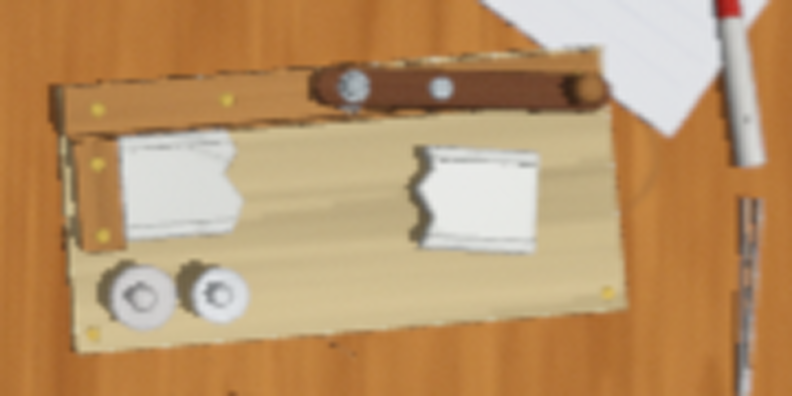

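View pics/side0z.png

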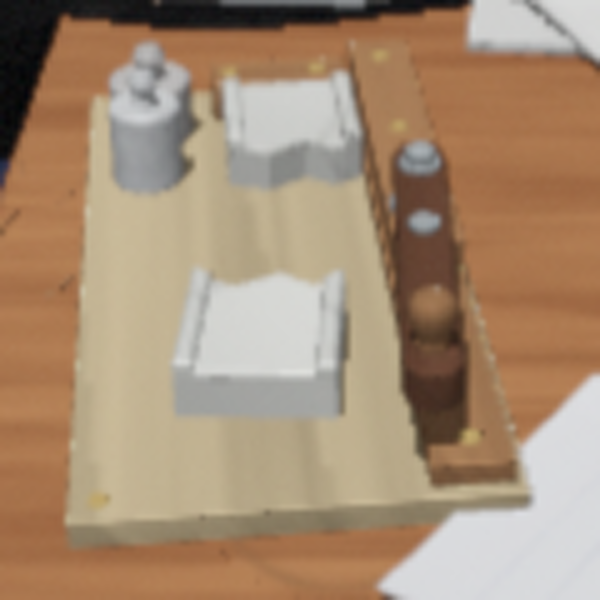

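Run:
```python
from h import *
c=cam('top'); s=cam('side')
z=lambda u,v:(265+u/4.4,155+v/4.4); y=lambda u,v:(250+u/5,185+v/5)
for n,p,h in [('FL',z(77,352),.012),('FR',z(626,308),.012),('RR',z(600,48),.012),('pivot',z(352,86),.057),('knob',z(588,88),.079),
 ('Lrl',z(428,148),.036),('Lrr',z(537,154),.036),('Lfr',z(535,252),.036),('Lfl',z(423,247),.036),('St',z(141,297),.058),('Sm',z(219,295),.066)]:
    print(n,onz(c,p,h).round(4))
for n,a,b in [('pivot',(352,86),(420,155)),('knob',(588,88),(436,302)),('FR',(626,308),(70,525)),('Lrr',(537,154),(345,378)),('Lfr',(535,252),(175,374))]:
    X,e=tri(c,z(*a),s,y(*b)); print('tri',n,X.round(4),e.round(4))
```

```text
FL [[0.4151 0.0088 0.012 ]]
FR [[ 0.4462 -0.3182  0.012 ]]
RR [[ 0.6024 -0.302   0.012 ]]
pivot [[ 0.5708 -0.1479  0.057 ]]
knob [[ 0.5697 -0.2787  0.079 ]]
Lrl [[ 0.5379 -0.1949  0.036 ]]
Lrr [[ 0.5356 -0.259   0.036 ]]
Lfr [[ 0.4782 -0.2582  0.036 ]]
Lfl [[ 0.48   -0.1925  0.036 ]]
St [[ 0.4486 -0.0299  0.058 ]]
Sm [[ 0.4504 -0.0738  0.066 ]]
tri pivot [ 0.5724 -0.1477  0.0597] 0.0037
tri knob [ 0.5727 -0.2801  0.0732] 0.0046
tri FR [ 0.448  -0.3186  0.0096] 0.0038
tri Lrr [ 0.5398 -0.2604  0.0286] 0.0072
tri Lfr [ 0.4801 -0.2591  0.0302] 0.0036
```

Call:
step_arm([
  [[0.02, -0.014, -0.001, 0], [0.02, -0.014, -0.001, 0], [0.02, -0.014, -0.001, 0], [0.02, -0.014, -0.001, 0], [0.02, -0.014, -0.001, 0], [0.02, -0.014, -0.001, 0], [0.02, -0.014, -0.001, 0], [0.02, -0.014, -0.001, 0]],
], hand=0, force=40)

```text
time: 0.92
tool_pos: [0.3038, -0.3216, 0.2348]
tool_rot: [3.142, -0.0, 0.385]
contact_force: [0.7, 0.2, 0.5]
opening: 0.0429
```

Call:
step_arm([
  [[0.02, -0.014, -0.001, 0], [0.02, -0.014, -0.001, 0], [0.02, -0.014, -0.001, 0], [0.02, -0.014, -0.001, 0], [0.02, -0.014, -0.001, 0], [0.02, -0.014, -0.001, 0.0], [0.02, -0.014, -0.001, 0.0], [0.007, -0.01, -0.001, 0.1]],
])

```text
time: 1.58
tool_pos: [0.4003, -0.1656, 0.2428]
tool_rot: [-3.141, -0.001, 0.287]
contact_force: [-0.2, -0.3, 0.4]
opening: 0.0004
```

Call:
step_arm([
  [[0, 0, 0, 0.1], [0, 0, 0, 0.09], [0, 0, 0, 0], [0, 0, 0, 0]],
])

```text
time: 1.92
tool_pos: [0.399, -0.1674, 0.2427]
tool_rot: [3.142, 0.0, 0.098]
contact_force: [-0.1, 0.1, 0.6]
opening: 0.0004
```

Run:
```python
from h import *
c=cam('wrist','w1'); import pickle; pickle.dump(c,open('w1.pkl','wb'))
o=robot.observe(); print({k:np.round(o[k],4) for k in ('time','qpos','tool_pos','tool_rot','contact_force','opening')})
```

```text
{'time': np.float64(1.9667), 'qpos': array([-5.7490e-01,  1.5780e-01,  1.7287e+00, -1.0000e-04,  1.2552e+00,
        8.9840e-01]), 'tool_pos': array([ 0.399 , -0.1675,  0.2427]), 'tool_rot': array([3.1416e+00, 1.0000e-04, 9.7500e-02]), 'contact_force': array([-0.8414,  0.316 , -0.2102]), 'opening': np.float64(0.0005)}
```

View pics/w1.png

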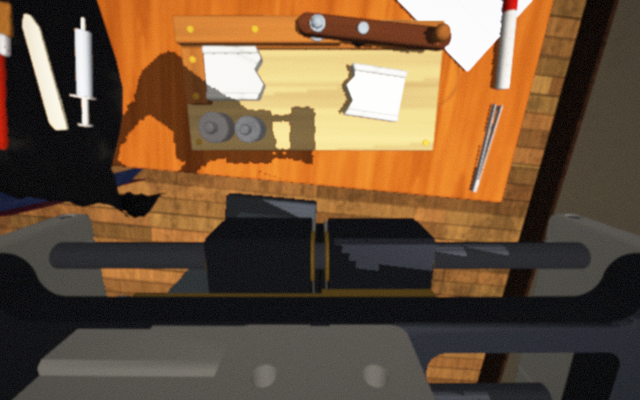

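The wrist view shows the board at (175–448, 15–150), with its edges almost level with the picture. The loose piece is at about (375,92) and the lever runs from (317,22) to (440,35). I'll zoom in for the corners.

Run:
```python
from h import *
a=cv2.imread('pics/w1.png')[5:160,170:330]; cv2.imwrite('pics/w1L.png',cv2.resize(a,None,fx=3.8,fy=3.8,interpolation=cv2.INTER_CUBIC))
a=cv2.imread('pics/w1.png')[5:160,290:460]; cv2.imwrite('pics/w1R.png',cv2.resize(a,None,fx=3.8,fy=3.8,interpolation=cv2.INTER_CUBIC))
```

```text
(no output)
```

View pics/w1L.png

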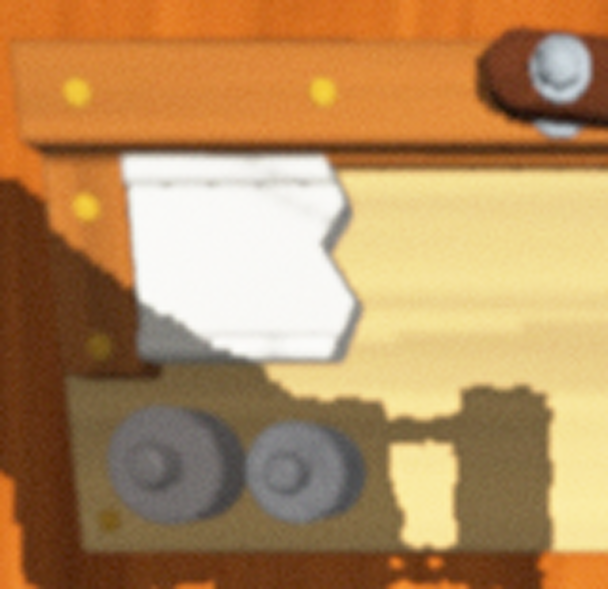

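View pics/w1R.png

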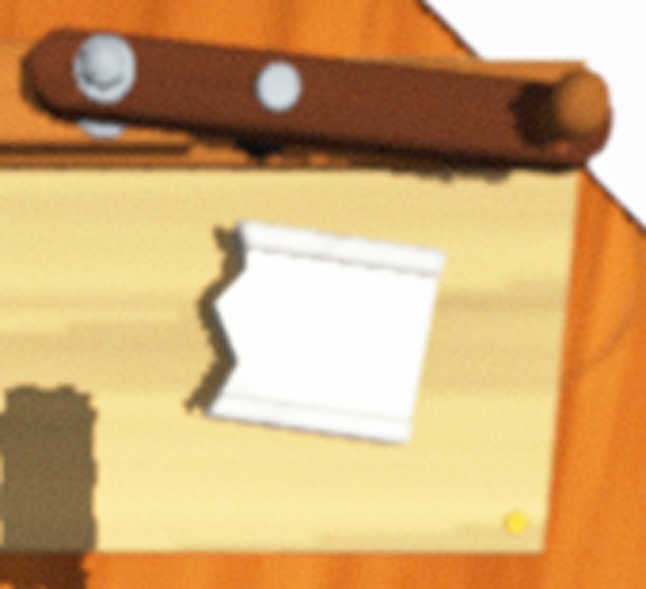

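```bash
cat >> h.py <<'E'
BY=0.0955
def w2b(p,o):
    p=np.asarray(p)[...,:2]-o[:2]; c,s=np.cos(o[2]),np.sin(o[2])
    return p@np.array([[c,-s],[s,c]])
def b2w(p,o):
    c,s=np.cos(o[2]),np.sin(o[2]); return np.asarray(p)@np.array([[c,s],[-s,c]])+o[:2]
E
python3 - <<'E'
from h import *; import pickle
c=pickle.load(open('w1.pkl','rb'))
L=lambda u,v:(170+u/3.8,5+v/3.8); R=lambda u,v:(290+u/3.8,5+v/3.8)
P={'FL':(L(80,550),.012),'FR':(R(545,551),.012),'Rft':(R(580,168),.012),'pivot':(L(560,64),.062),'buf':(R(278,86),.057),'knob':(R(580,100),.079),
'Lrl':(R(244,222),.036),'Lrr':(R(444,254),.036),'Lfr':(R(407,441),.036),'Lfl':(R(208,413),.036),'Srl':(L(122,155),.036),'Sfl':(L(140,361),.036),'Srr':(L(328,155),.036),'Sfr':(L(342,361),.036),'ftop_l':(L(45,150),.038),'St':(L(153,464),.058),'Sm':(L(287,472),.066)}
W={k:onz(c,*v)[0] for k,v in P.items()}
fl,fr=W['FL'],W['FR']; d=fl-fr; yaw=np.arctan2(-d[0],d[1]); print('yaw',yaw,'len',np.hypot(d[0],d[1]))
o=np.r_[0,0,yaw]; m=(fl+fr)/2; o[:2]=m[:2]+.08*np.array([np.cos(yaw),np.sin(yaw)]); print('board',o.round(4))
for k in W: print(k,W[k][:2].round(4),(w2b(W[k],o)*1e3).round(1))
for a,b in (('Lrl','Lrr'),('Lfl','Lfr')):
    d=W[a]-W[b]; print('pieceyaw',np.arctan2(-d[0],d[1]),np.hypot(d[0],d[1]))
d=W['Lrr']-W['Lfr']; print(np.arctan2(d[1],d[0]),np.hypot(d[0],d[1]))
E
```

```text
yaw 0.0969889769962434 len 0.3321138636847137
board [ 0.5109 -0.1467  0.097 ]
FL [0.4152 0.0109] [-80.  166.1]
FR [ 0.4474 -0.3197] [ -80.  -166.1]
Rft [ 0.573  -0.3069] [  46.3 -165.5]
pivot [ 0.5721 -0.1482] [60.8 -7.5]
buf [ 0.573  -0.1987] [ 56.7 -57.8]
knob [ 0.5709 -0.2784] [  46.9 -137. ]
Lrl [ 0.5403 -0.1955] [ 24.5 -51.4]
Lrr [ 0.5373 -0.2598] [  15.3 -115.2]
Lfr [ 0.4793 -0.2575] [ -42.2 -107.3]
Lfl [ 0.4817 -0.1911] [-33.4 -41.4]
Srl [ 0.542  -0.0139] [ 43.8 129.1]
Sfl [ 0.4812 -0.0198] [-17.3 129.1]
Srr [ 0.5481 -0.0779] [43.7 64.9]
Sfr [ 0.4876 -0.0852] [-17.3  63.5]
ftop_l [0.5407 0.0091] [ 44.8 152.1]
St [ 0.4499 -0.0324] [-49.7 119.6]
Sm [ 0.4518 -0.0762] [-52.   75.8]
pieceyaw -0.04661470312957919 0.06446166775451079
pieceyaw -0.035089182097770774 0.06648558371129168
-0.04041425941789978 0.05800874396301083
```

Call:
step_arm([
  [[0.0065, 0.009, 0.024, 0], [0.0065, 0.009, 0.024, 0], [0.0065, 0.009, 0.024, 0], [0.0065, 0.009, 0.024, 0], [0.0065, 0.009, 0.024, 0], [0.0065, 0.009, 0.024, 0], [0.0065, 0.009, 0.024, 0], [0.0055, 0.006, 0.015, 0]],
])

```text
time: 2.63
tool_pos: [0.4559, -0.2318, 0.0573]
tool_rot: [-3.14, 0.002, 0.096]
contact_force: [-0.0, 1.2, 0.6]
opening: 0.0003
```

Call:
step_arm([
  [[0, 0, 0.015, 0], [0, 0, 0.015, 0], [0, 0, 0.01, 0], [0, 0, 0, 0]],
])

```text
time: 2.97
tool_pos: [0.4551, -0.2308, 0.0178]
tool_rot: [-3.139, 0.003, 0.096]
contact_force: [0.7, 0.6, -0.3]
opening: 0.0004
```

```bash
cat >> h.py <<'E'
B=np.array([0.5109,-0.1467,0.097])
def st():
    o=robot.observe(); f=o['contact_force']; p=o['tool_pos']
    print('t',round(float(o['time']),2),'board mm',(w2b(p,B)*1e3).round(1),'z',round(float(p[2])*1e3,1),'yaw-B',round(float(o['tool_rot'][2])-B[2],4),'F(board)',w2b(f+np.r_[B[:2],0],B).round(1),round(float(f[2]),1))
def zoom(c,name,r0,r1,c0,c1):
    a=c['frame'][r0:r1,c0:c1,::-1]; k=min(790/(c1-c0),590/(r1-r0)); cv2.imwrite('pics/'+name+'.png',cv2.resize(a,None,fx=k,fy=k,interpolation=cv2.INTER_CUBIC)); print(name,k)
E
python3 - <<'E'
from h import *
st(); c=cam('side'); zoom(c,'s2',175,305,240,380)
E
```

```text
t 2.97 board mm [-63.7 -78.3] z 17.8 yaw-B -0.0012 F(board) [0.7 0.6] -0.3
s2 4.538461538461538
```

View pics/s2.png

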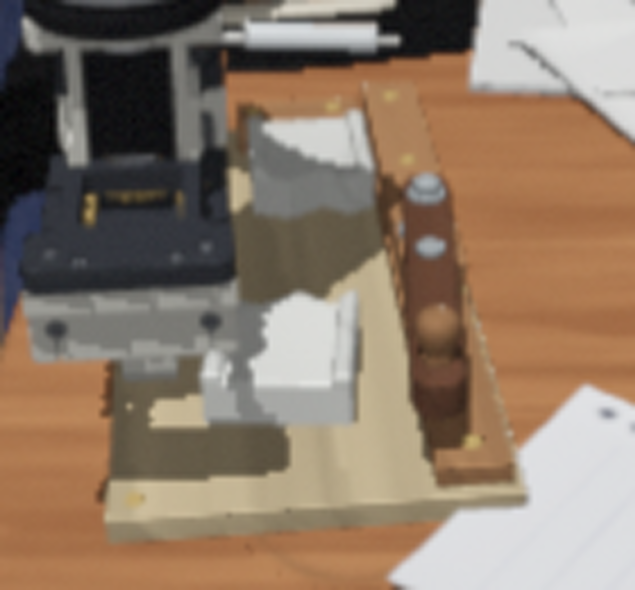

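The fingers stand in front of the piece, clear of the weights and lever. Now I push it towards the fence.

Call:
step_arm([
  [[0.005, 0, 0, 0], [0.005, 0, 0, 0], [0.005, 0, 0, 0], [0.005, 0, 0, 0], [0.005, 0, 0, 0], [0.003, 0, 0, 0], [0, 0, 0, 0]],
])

```text
time: 3.6
tool_pos: [0.4851, -0.2286, 0.0199]
tool_rot: [3.141, -0.001, 0.095]
contact_force: [0.0, -0.1, -0.2]
opening: 0.0004
```

Run:
```python
from h import *
st(); c=cam('top'); zoom(c,'t3',155,245,265,445)
```

```text
t 3.6 board mm [-33.6 -79.1] z 19.9 yaw-B -0.0017 F(board) [-0.  -0.1] -0.2
t3 4.388888888888889
```

View pics/t3.png

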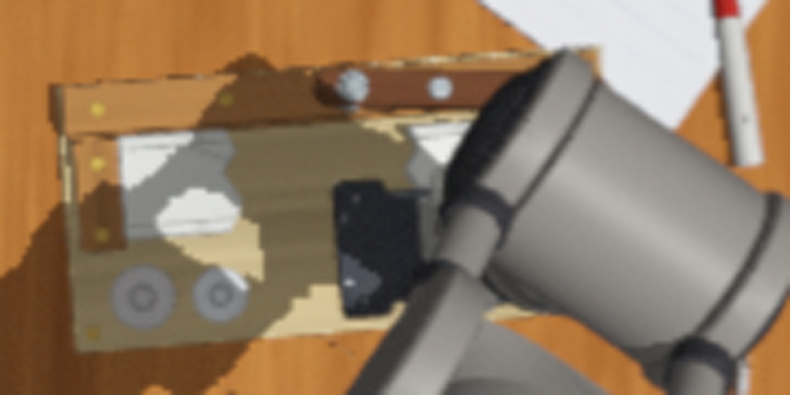

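The piece's rear edge, at about (430,135) in the zoom, has come near the fence. I'll continue gently and watch the force.

Call:
step_arm([
  [[0.002, 0, 0, 0], [0.002, 0, 0, 0], [0.001, 0, 0, 0], [0, 0, 0, 0]],
])

```text
time: 3.98
tool_pos: [0.4892, -0.2281, 0.0196]
tool_rot: [-3.141, 0.0, 0.095]
contact_force: [-1.5, 0.2, 1.4]
opening: 0.0002
```

Call:
step_arm([
  [[0.001, 0, 0, 0], [0.001, 0, 0, 0], [0, 0, 0, 0]],
])

```text
time: 4.23
tool_pos: [0.4914, -0.228, 0.0196]
tool_rot: [3.141, -0.0, 0.095]
contact_force: [-1.6, -0.3, -0.3]
opening: 0.0006
```

Call:
step_arm([
  [[0.001, 0, 0, 0], [0.001, 0, 0, 0], [0, 0, 0, 0]],
])

```text
time: 4.48
tool_pos: [0.4924, -0.2279, 0.0196]
tool_rot: [-3.141, 0.002, 0.095]
contact_force: [-6.4, -1.0, 2.9]
opening: 0.0003
```

Run:
```python
from h import *
st(); c=cam('side'); zoom(c,'s4',175,305,240,380)
```

```text
t 4.48 board mm [-26.3 -79. ] z 19.6 yaw-B -0.0019 F(board) [-6.5 -0.4] 2.9
s4 4.538461538461538
```

View pics/s4.png

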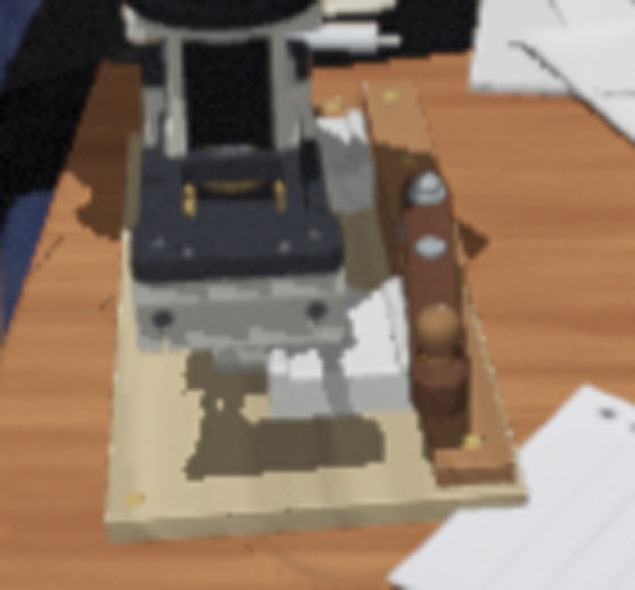

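Call:
step_arm([
  [[0.001, 0, 0, 0], [0, 0, 0, 0]],
])

```text
time: 4.7
tool_pos: [0.4924, -0.2279, 0.0197]
tool_rot: [-3.141, 0.004, 0.095]
contact_force: [-10.0, -2.7, 5.5]
opening: 0.0005
```

Call:
step_arm([
  [[-0.01, 0, 0, 0], [-0.01, 0, 0, 0], [0, 0, -0.03, 0], [0, 0, -0.03, 0], [0, 0, -0.03, -0.12], [0, 0, 0, -0.12], [0, 0, 0, -0.12], [0, 0, 0, -0.12]],
])

```text
time: 5.37
tool_pos: [0.4743, -0.2299, 0.1105]
tool_rot: [3.139, -0.001, 0.581]
contact_force: [1.2, -0.0, -0.9]
opening: 0.0002
```

Call:
step_arm([
  [[0, 0, 0, -0.12], [0, 0, 0, -0.12], [0, 0, 0, -0.12], [0, 0, 0, -0.12], [0, 0, 0, -0.12], [0, 0, 0, -0.12], [0, 0, 0, -0.12], [0, 0, 0, -0.12]],
])

```text
time: 6.03
tool_pos: [0.4741, -0.2297, 0.1097]
tool_rot: [3.141, 0.0, 1.54]
contact_force: [0.4, 0.4, 0.4]
opening: 0.0002
```

Call:
step_arm([
  [[0, 0, 0, -0.12], [-0.015, 0.01, 0, 0.0], [-0.02, 0.01, 0, 0], [-0.02, 0.01, 0, 0], [0, 0.015, 0, 0], [0, 0.01, 0, 0], [0, 0, 0, 0]],
])

```text
time: 6.62
tool_pos: [0.5349, -0.2801, 0.1095]
tool_rot: [3.14, 0.001, 1.655]
contact_force: [-0.7, 0.5, 0.5]
opening: 0.0005
```

Run:
```python
from h import *
st(); c=cam('wrist','w5'); c=cam('side'); zoom(c,'s5',175,305,240,380); c=cam('top'); zoom(c,'t5',155,245,265,445)
```

```text
t 6.62 board mm [  11.  -135.1] z 109.5 yaw-B 1.5578 F(board) [-0.7  0.6] 0.5
s5 4.538461538461538
t5 4.388888888888889
```

View pics/w5.png

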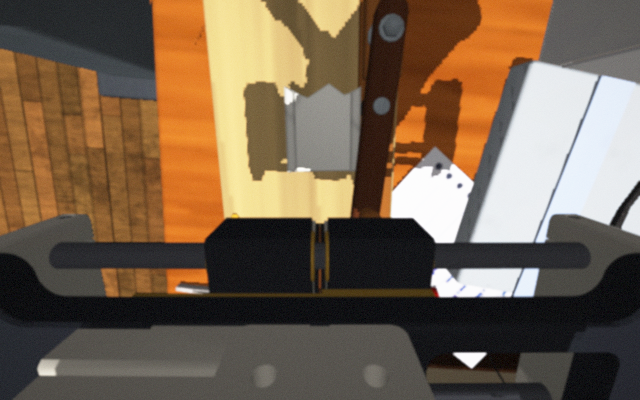

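View pics/s5.png

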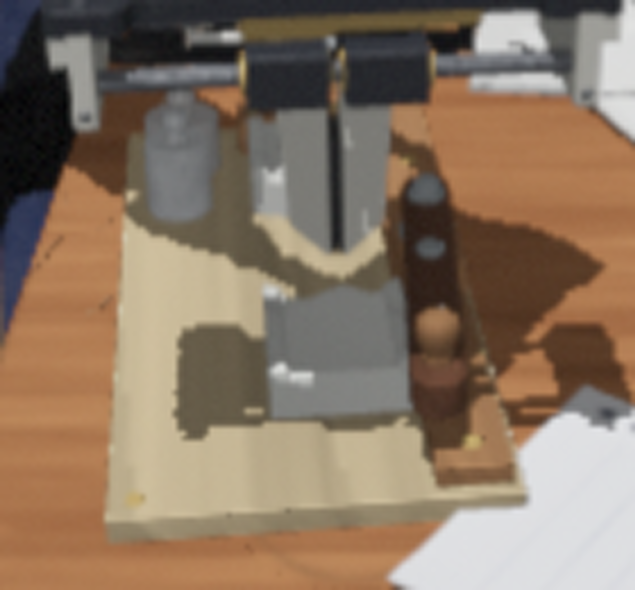

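View pics/t5.png

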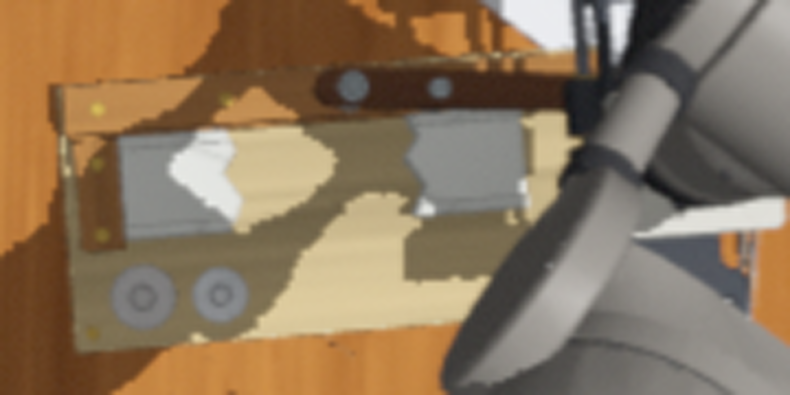

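Run:
```python
from h import *
c=cam('side'); k=4.5385
for n,p,yo in [('blk BR',(430,100),-.30),('blk BR2',(430,100),-.285),('blk BL',(245,107),-.30),('fing top R',(385,105),-.29),('fingtop L',(280,110),-.29),('shoulder R',(385,232),-.29),('shoulder L',(283,222),-.29),('tip',(335,250),-.29)]:
    o,d=ray(c,(240+p[0]/k,175+p[1]/k)); X=o+d[0]*((yo-o[1])/d[0][1]); print(n,(w2b(X,B)*1e3).round(1),'z',(X[2]*1e3).round(1))
t=cam('top');q=4.3889
for u in [(523,115),(527,212),(412,118),(425,213)]: print((w2b(onz(t,(265+u[0]/q,155+u[1]/q),.036),B)*1e3).round(1))
```

```text
blk BR [  43.3 -158.2] z 173.9
blk BR2 [  45.3 -143.4] z 166.9
blk BL [ -19.3 -152.2] z 172.0
fing top R [  29.2 -146.8] z 167.5
fingtop L [  -7.  -143.3] z 166.0
shoulder R [  28.9 -146.8] z 117.1
shoulder L [  -7.4 -143.3] z 121.6
tip [  11. -145.] z 109.8
[[  36.9 -108.8]]
[[ -20.1 -105.9]]
[[ 40.2 -43.3]]
[[-15.9 -46.1]]
```

Call:
step_arm([
  [[0, -0.009, 0.02, -0.013], [0, 0, 0.02, 0], [0, 0, 0.02, 0], [0, 0, 0.015, 0], [0, 0, 0.01, 0], [0, 0, 0.0045, 0], [0, 0, 0, 0]],
])

```text
time: 7.45
tool_pos: [0.5242, -0.2804, 0.0196]
tool_rot: [-3.141, -0.001, 1.668]
contact_force: [1.3, -0.2, -0.0]
opening: 0.0003
```

Run:
```python
from h import *
st(); c=cam('side'); zoom(c,'s6',175,305,240,380)
```

```text
t 7.45 board mm [   0.3 -134.4] z 19.6 yaw-B 1.5707 F(board) [ 1.2 -0.3] -0.0
s6 4.538461538461538
```

View pics/s6.png

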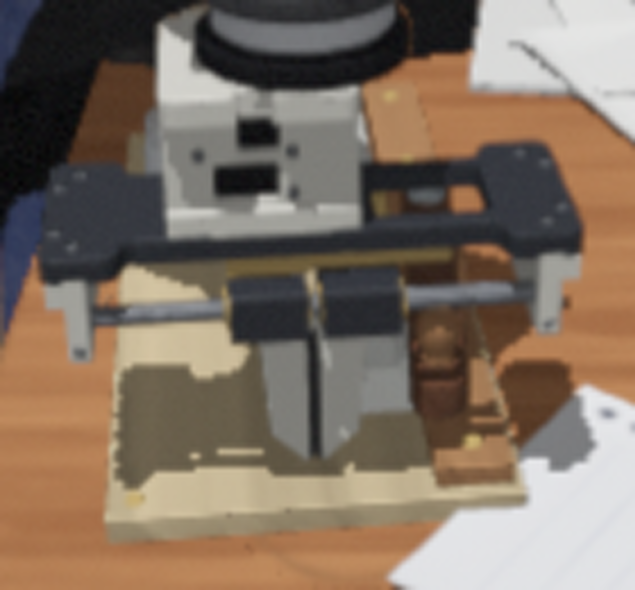

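Call:
step_arm([
  [[0.005, 0.001, 0, 0], [0.005, 0.001, 0, 0], [0.005, 0, 0, 0], [0.005, 0, 0, 0], [0.005, 0, 0, 0], [0.005, 0, 0, 0], [0.005, 0, 0, 0], [0.005, 0, 0, 0]],
])

```text
time: 8.17
tool_pos: [0.5233, -0.2408, 0.0208]
tool_rot: [3.14, 0.002, 1.668]
contact_force: [0.4, -3.8, 3.1]
opening: 0.0002
```

Run:
```python
from h import *
st(); c=cam('side'); zoom(c,'s7',175,305,240,380);c=cam('top'); zoom(c,'t7',155,245,265,445); c=cam('wrist','w7')
```

```text
t 8.17 board mm [  3.2 -94.8] z 20.8 yaw-B 1.5707 F(board) [ 0.  -3.9] 3.1
s7 4.538461538461538
t7 4.388888888888889
```

View pics/s7.png

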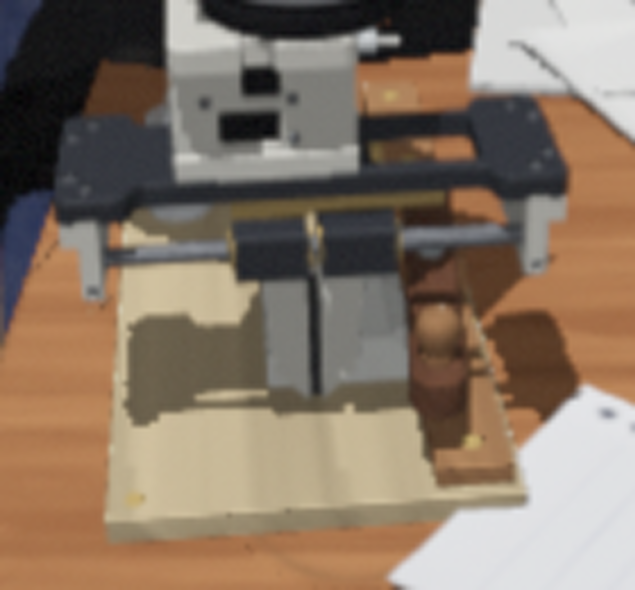

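View pics/t7.png

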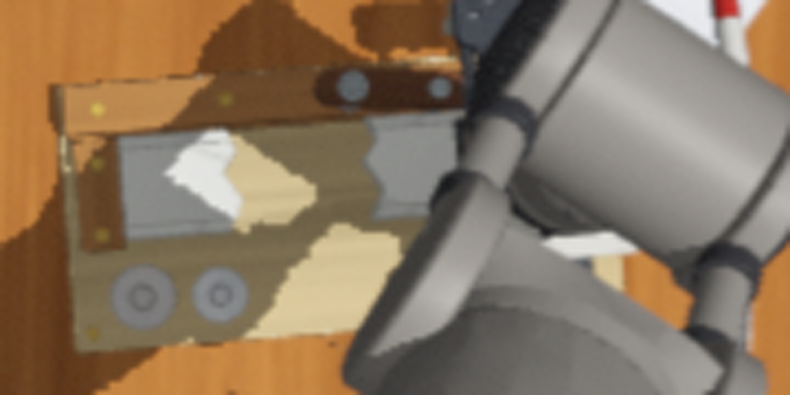

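View pics/w7.png

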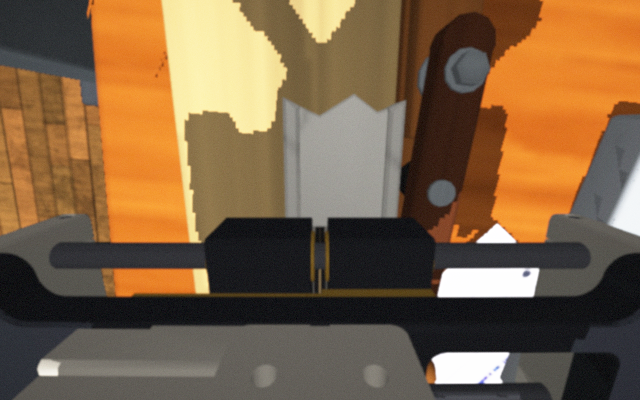

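The piece slides squarely along the fence: its edges in the wrist view, at about columns 285 and 403, run parallel to the fence. Next 60 mm.

Call:
step_arm([
  [[0.005, 0.0005, 0, 0], [0.005, 0.0005, 0, 0], [0.005, 0, 0, 0], [0.005, 0, 0, 0], [0.005, 0, 0, 0], [0.005, 0, 0, 0], [0.005, 0, 0, 0], [0.005, 0, 0, 0]],
])

```text
time: 8.98
tool_pos: [0.5193, -0.2006, 0.0199]
tool_rot: [-3.14, 0.0, 1.668]
contact_force: [-2.5, -5.2, 2.1]
opening: 0.0006
```

Call:
step_arm([
  [[0.005, 0, 0, 0], [0.005, 0, 0, 0], [0.005, 0, 0, 0], [0.005, 0, 0, 0]],
])

```text
time: 9.32
tool_pos: [0.5174, -0.1805, 0.0199]
tool_rot: [-3.14, -0.0, 1.668]
contact_force: [-2.0, -4.0, 1.4]
opening: 0.0002
```

Run:
```python
from h import *
st(); c=cam('top'); zoom(c,'t8',155,245,265,445); c=cam('wrist','w8')
```

```text
t 9.32 board mm [  3.2 -34.3] z 19.9 yaw-B 1.5708 F(board) [-2.4 -3.8] 1.4
t8 4.388888888888889
```

View pics/t8.png

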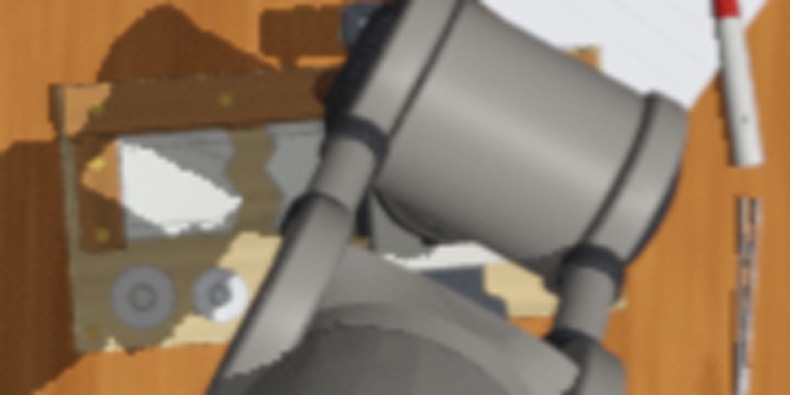

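View pics/w8.png

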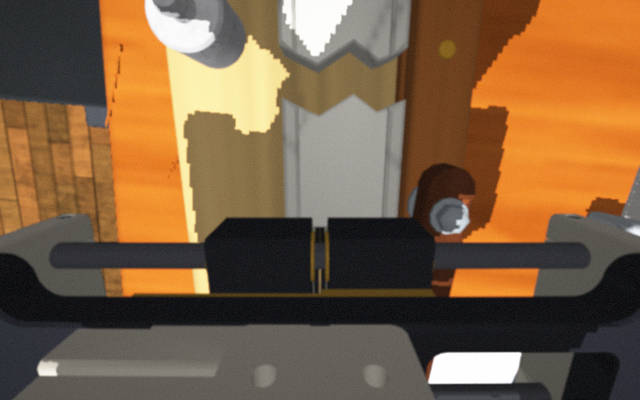

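A gap of roughly 40 px (about 20 mm) remains to the seated piece, and the teeth line up. From here I go slower.

Call:
step_arm([
  [[0.003, 0, 0, 0], [0.003, 0, 0, 0], [0.003, 0, 0, 0], [0.003, 0, 0, 0], [0.002, 0, 0, 0], [0.002, 0, 0, 0], [0.002, 0, 0, 0], [0, 0, 0, 0]],
])

```text
time: 10.08
tool_pos: [0.5163, -0.1623, 0.0202]
tool_rot: [3.141, -0.0, 1.668]
contact_force: [-1.6, 0.4, 0.6]
opening: 0.0006
```

Run:
```python
from h import *
st(); c=cam('wrist'); zoom(c,'w9',0,230,200,500)
```

```text
t 10.08 board mm [  3.9 -16.1] z 20.2 yaw-B 1.571 F(board) [-1.5  0.6] 0.6
w9 2.5652173913043477
```

View pics/w9.png

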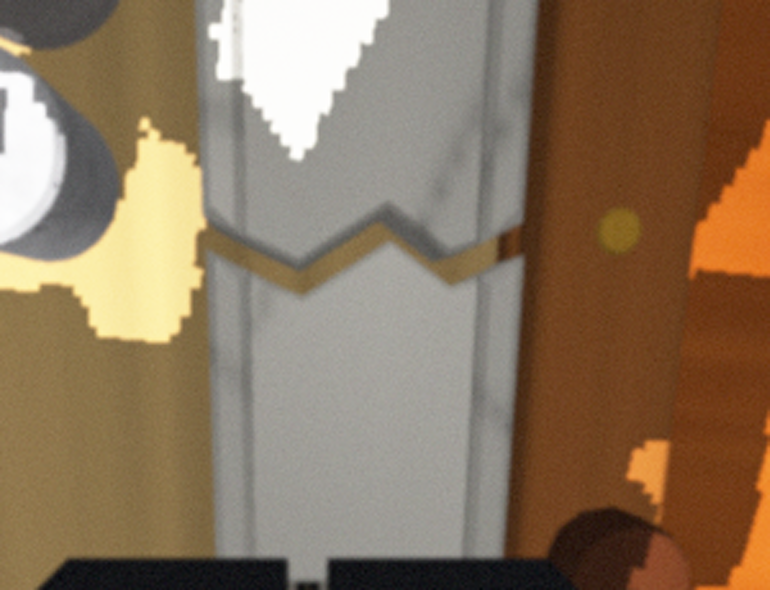

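The teeth mesh, with a gap of about 30 zoom px (≈6 mm) left. I'll close it in small steps and watch the force.

Call:
step_arm([
  [[0.0015, 0, 0, 0], [0.0015, 0, 0, 0], [0.001, 0, 0, 0], [0.001, 0, 0, 0], [0, 0, 0, 0]],
])

```text
time: 10.55
tool_pos: [0.516, -0.1578, 0.0203]
tool_rot: [3.141, 0.0, 1.668]
contact_force: [0.6, -1.1, 1.0]
opening: 0.0003
```

Call:
step_arm([
  [[0.0005, 0, 0, 0], [0.0005, 0, 0, 0], [0, 0, 0, 0]],
])

```text
time: 10.8
tool_pos: [0.5159, -0.157, 0.0204]
tool_rot: [3.141, 0.0, 1.668]
contact_force: [0.2, -1.5, 2.1]
opening: 0.0003
```

Call:
step_arm([
  [[0.0005, 0, 0, 0], [0.0005, 0, 0, 0], [0, 0, 0, 0]],
])

```text
time: 11.05
tool_pos: [0.5158, -0.1565, 0.0203]
tool_rot: [3.141, 0.001, 1.668]
contact_force: [-0.3, -5.2, -0.1]
opening: 0.0003
```

Run:
```python
from h import *
st(); c=cam('wrist'); zoom(c,'w10',0,230,200,500)
```

```text
t 11.05 board mm [  3.9 -10.2] z 20.3 yaw-B 1.571 F(board) [-0.8 -5.2] -0.1
w10 2.5652173913043477
```

View pics/w10.png

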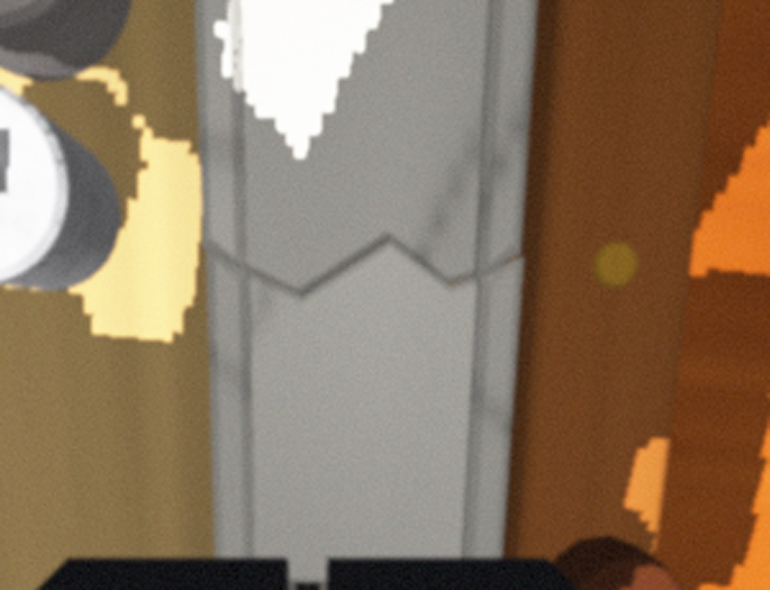

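Call:
step_arm([
  [[0.0005, 0, 0, 0], [0.0005, 0, 0, 0], [0, 0, 0, 0], [0, 0, 0, 0]],
])

```text
time: 11.43
tool_pos: [0.5158, -0.1565, 0.0204]
tool_rot: [3.141, 0.003, 1.668]
contact_force: [-1.5, -9.0, -0.3]
opening: 0.0005
```

Call:
step_arm([
  [[0.0005, 0, 0, 0], [0.0005, 0, 0, 0], [0, 0, 0, 0], [0, 0, 0, 0]],
])

```text
time: 11.77
tool_pos: [0.5159, -0.1564, 0.0205]
tool_rot: [3.14, 0.004, 1.668]
contact_force: [-2.6, -12.9, -1.1]
opening: 0.0005
```

Run:
```python
from h import *
st(); c=cam('wrist'); zoom(c,'w11',0,230,200,500)
```

```text
t 11.77 board mm [  4.  -10.1] z 20.5 yaw-B 1.5712 F(board) [ -3.8 -12.6] -1.1
w11 2.5652173913043477
```

View pics/w11.png

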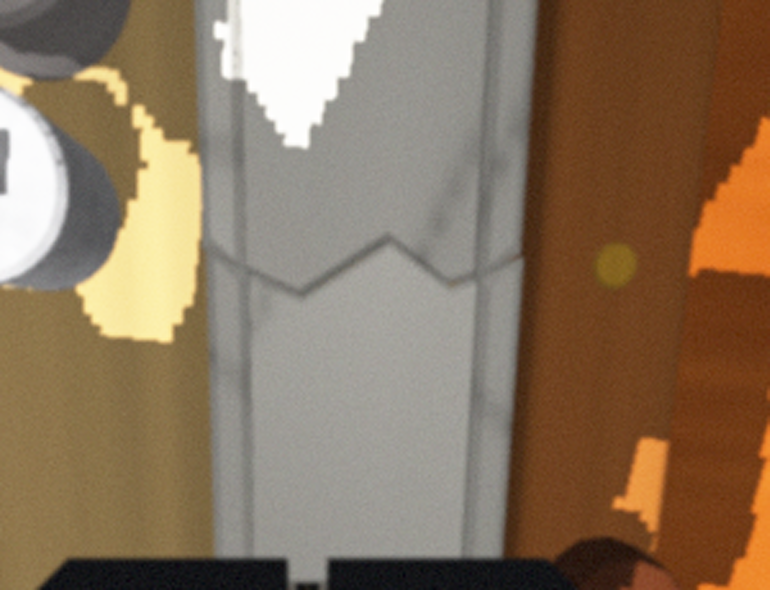

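The seam in the wrist view has closed to a hairline, the tip stopped at the computed home position (board y −10.1) and the force rose to 13 N. Next I retreat, rise, and go round behind the lever.

Call:
step_arm([
  [[-0.004, 0, 0, 0], [-0.013, 0, 0, 0], [-0.013, 0, 0, 0], [0, 0, -0.025, 0], [0, 0, -0.03, 0], [0, 0, -0.03, 0], [0, 0, -0.025, 0], [0, 0, 0, 0]],
])

```text
time: 12.48
tool_pos: [0.521, -0.1858, 0.1354]
tool_rot: [3.134, 0.005, 1.667]
contact_force: [0.9, -0.0, 0.4]
opening: 0.0001
```

Call:
step_arm([
  [[-0.02, 0.02, 0, 0], [-0.025, 0.02, 0, 0], [-0.025, 0.02, 0, 0], [-0.015, 0.017, 0, 0], [0, 0, 0, -0.12], [0, 0, 0, -0.12], [0, 0, 0, -0.12], [0, 0, 0, -0.12]],
])

```text
time: 13.15
tool_pos: [0.6028, -0.2616, 0.129]
tool_rot: [-3.141, -0.002, 2.153]
contact_force: [-0.4, 0.6, 0.6]
opening: 0.0005
```

Call:
step_arm([
  [[0, 0, 0, -0.12], [0, 0, 0, -0.12], [0, 0, 0, -0.12], [0, 0, 0, -0.12], [0, 0, 0, -0.12], [0, 0, 0, -0.12], [0, 0, 0, -0.12], [0, 0, 0, -0.12]],
])

```text
time: 13.82
tool_pos: [0.6028, -0.2615, 0.1293]
tool_rot: [3.141, -0.001, 3.113]
contact_force: [0.0, 0.1, -0.1]
opening: 0.0006
```

Run:
```python
from h import *
st(); c=cam('wrist','w12'); c=cam('top'); zoom(c,'t12',155,245,265,445);c=cam('side'); zoom(c,'s12',155,305,240,400)
```

```text
t 13.82 board mm [  80.4 -123.1] z 129.3 yaw-B 3.0165 F(board) [0.1 0.1] -0.1
t12 4.388888888888889
s12 3.933333333333333
```

View pics/t12.png

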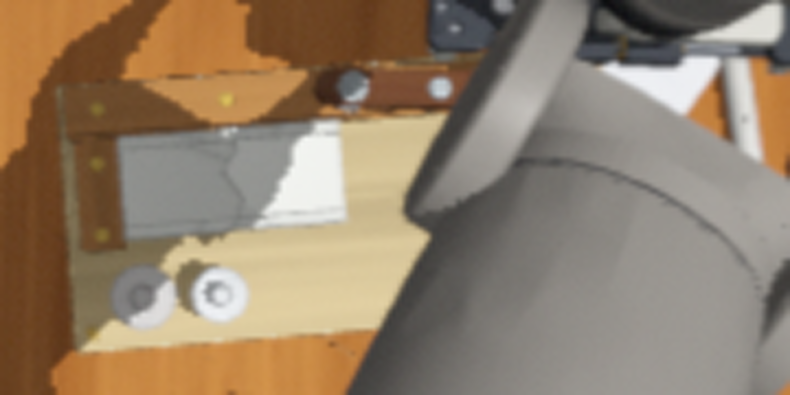

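View pics/w12.png

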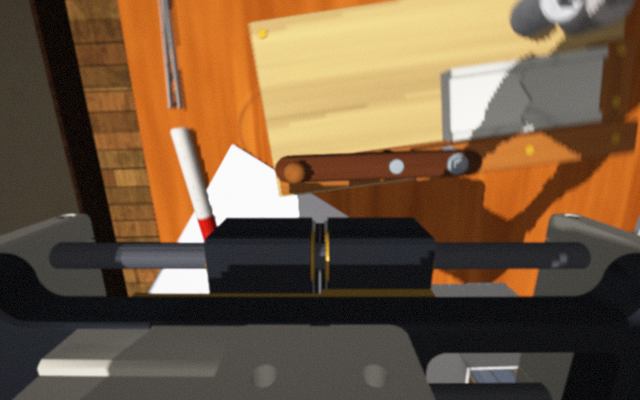

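View pics/s12.png

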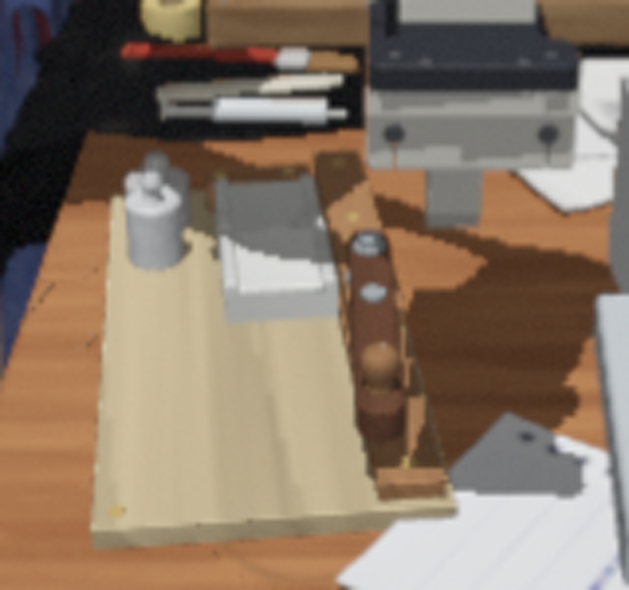

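The tile shows closed in the top view, with its right end at (340,170), and nothing else has shifted. The finger is behind the lever, just inboard of the knob, so I lower it.

Call:
step_arm([
  [[0, 0, 0.02, -0.025], [0, 0, 0.025, 0], [0, 0, 0.025, 0], [0, 0, 0.013, 0], [0, 0, 0.008, 0], [0, 0, 0, 0]],
])

```text
time: 14.47
tool_pos: [0.6021, -0.2606, 0.037]
tool_rot: [3.14, -0.003, 3.13]
contact_force: [-0.2, 0.5, 0.1]
opening: 0.0003
```

Run:
```python
from h import *
st(); c=cam('side'); zoom(c,'s13',155,305,240,400)
```

```text
t 14.47 board mm [  79.8 -122.2] z 37.0 yaw-B 3.033 F(board) [-0.1  0.5] 0.1
s13 3.933333333333333
```

View pics/s13.png

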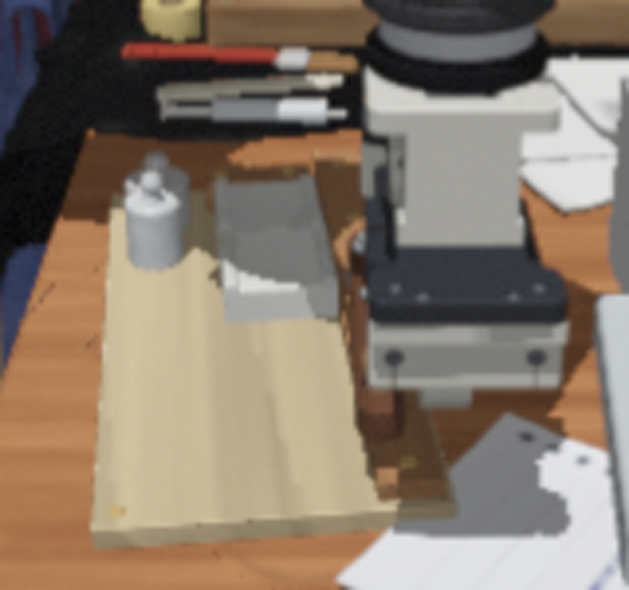

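Call:
step_arm([
  [[0.005, 0, 0, 0], [0.005, 0, 0, 0], [0.006, -0.001, 0, 0.05], [0.006, -0.001, 0, 0.05], [0.0092, -0.0012, 0, 0.08], [0.0092, -0.0012, 0, 0.08], [0.0092, -0.0012, 0, 0.08]],
])

```text
time: 15.1
tool_pos: [0.5548, -0.2621, 0.0408]
tool_rot: [-3.14, 0.006, 2.788]
contact_force: [6.2, -3.3, -4.7]
opening: 0.0002
```

Run:
```python
from h import *
st(); c=cam('wrist','w14')
```

```text
t 15.1 board mm [  32.5 -119.1] z 40.8 yaw-B 2.6912 F(board) [ 5.8 -3.9] -4.7
```

View pics/w14.png

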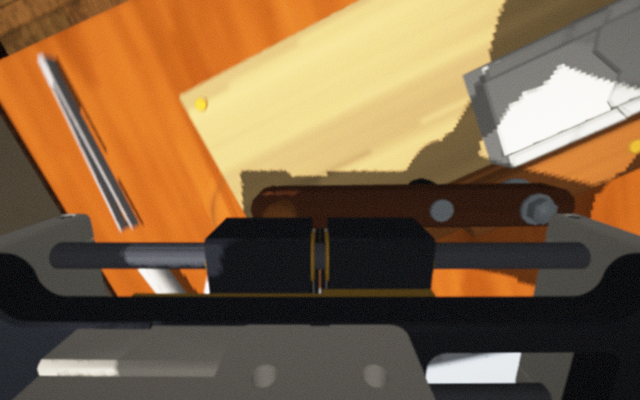

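The lever is moving with the finger face flat on it, at about 0.45 rad. Continuing round the arc.

Call:
step_arm([
  [[0.0092, -0.0012, 0.001, 0.08], [0.0092, -0.0012, 0, 0.08], [0.0092, -0.0012, 0, 0.08], [0.0092, -0.0012, 0, 0.08], [0.0092, -0.0012, 0, 0.08], [0.0092, -0.0012, 0, 0.08]],
])

```text
time: 15.65
tool_pos: [0.5044, -0.2411, 0.0405]
tool_rot: [-3.142, 0.008, 2.31]
contact_force: [0.0, -8.1, 1.9]
opening: 0.0004
```

Run:
```python
from h import *
st(); c=cam('wrist','w15')
```

```text
t 15.65 board mm [-15.6 -93.3] z 40.5 yaw-B 2.2134 F(board) [-0.8 -8. ] 1.9
```

View pics/w15.png

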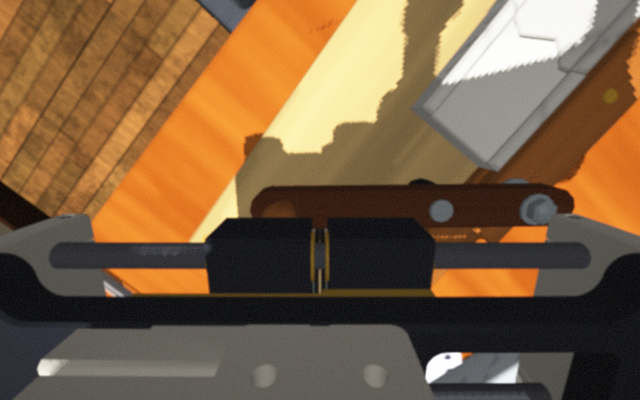

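Call:
step_arm([
  [[0.0092, -0.0012, 0, 0.08], [0.0092, -0.0012, 0, 0.08], [0.0092, -0.0012, 0, 0.08], [0.0092, -0.0012, 0, 0.08], [0.0069, -0.001, 0, 0.06], [0.0046, -0.0007, 0, 0.04], [0, 0, 0, 0]],
])

```text
time: 16.28
tool_pos: [0.4722, -0.2024, 0.0399]
tool_rot: [3.14, 0.004, 1.892]
contact_force: [0.1, -2.6, 1.3]
opening: 0.0004
```

Run:
```python
from h import *
st(); c=cam('wrist','w16')
```

```text
t 16.28 board mm [-43.9 -51.7] z 39.9 yaw-B 1.7955 F(board) [-0.1 -2.6] 1.3
```

View pics/w16.png

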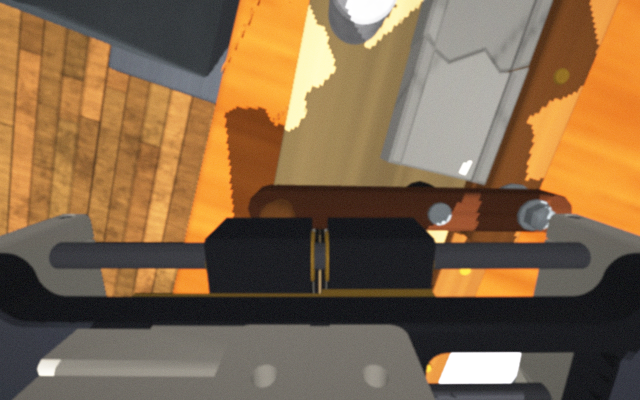

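Call:
step_arm([
  [[0.0035, -0.0005, 0, 0.03], [0.0035, -0.0005, 0, 0.03], [0.0035, -0.0005, 0, 0.03], [0.0023, -0.0003, 0, 0.02], [0, 0, 0, 0]],
])

```text
time: 16.75
tool_pos: [0.4672, -0.1907, 0.0395]
tool_rot: [3.14, 0.003, 1.783]
contact_force: [-1.5, -4.4, 2.1]
opening: 0.0005
```

Call:
step_arm([
  [[0.0012, 0, 0, 0.01], [0.0012, 0, 0, 0.01], [0, 0, 0, 0]],
])

```text
time: 17.0
tool_pos: [0.4666, -0.1885, 0.0393]
tool_rot: [3.14, 0.003, 1.764]
contact_force: [-1.1, -5.4, 2.5]
opening: 0.0004
```

Run:
```python
from h import *
st(); c=cam('wrist','w17')
```

```text
t 17.0 board mm [-48.2 -37.3] z 39.3 yaw-B 1.6669 F(board) [-1.6 -5.2] 2.5
```

View pics/w17.png

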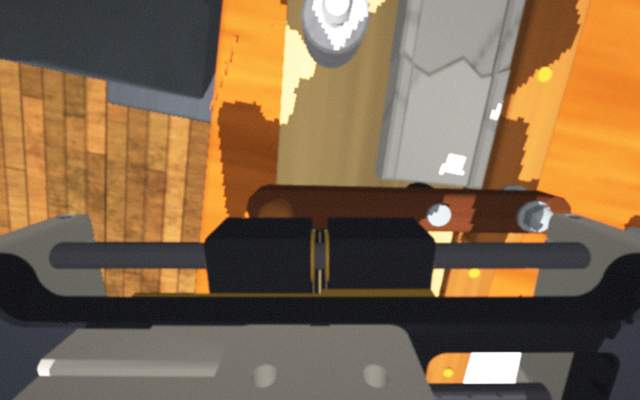

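Lever at 1.475 rad, 5.4 N. The buffer, at about (418,186), is almost on the tile's end. I'll press in small steps now.

Call:
step_arm([
  [[0.0012, 0, 0, 0.01], [0.0012, 0, 0, 0.01], [0, 0, 0, 0]],
])

```text
time: 17.3
tool_pos: [0.466, -0.1869, 0.0394]
tool_rot: [3.14, 0.004, 1.744]
contact_force: [-3.0, -8.3, 1.7]
opening: 0.0006
```

Call:
step_arm([
  [[0.001, 0, 0, 0.008], [0.001, 0, 0, 0.008], [0, 0, 0, 0]],
])

```text
time: 17.55
tool_pos: [0.4657, -0.1863, 0.0394]
tool_rot: [3.14, 0.006, 1.729]
contact_force: [-4.9, -15.8, 1.0]
opening: 0.0002
```

Call:
step_arm([
  [[0.0008, 0, 0, 0.005], [0.0008, 0, 0, 0.005], [0, 0, 0, 0]],
])

```text
time: 17.8
tool_pos: [0.4655, -0.1859, 0.0395]
tool_rot: [3.14, 0.008, 1.719]
contact_force: [-6.8, -21.4, -0.1]
opening: 0.0004
```

Run:
```python
from h import *
st()
```

```text
t 17.8 board mm [-48.9 -34.6] z 39.5 yaw-B 1.6223 F(board) [ -8.9 -20.6] -0.1
```

The force rose steeply to 21 N, so the buffer is pressed on. Back off straight away from the lever, rise, and look.

Call:
step_arm([
  [[-0.002, 0, 0, 0], [-0.004, 0, 0, 0], [-0.012, 0, 0, 0], [-0.012, 0, 0, 0], [0, 0, -0.02, 0], [0, 0, -0.03, 0], [0, 0, -0.03, 0], [0, 0, -0.03, 0]],
])

```text
time: 18.47
tool_pos: [0.4693, -0.2116, 0.1494]
tool_rot: [-3.141, -0.001, 1.717]
contact_force: [0.3, 0.1, -0.5]
opening: 0.0002
```

Call:
step_arm([
  [[-0.02, 0, -0.015, 0], [-0.025, 0, -0.015, 0], [-0.025, 0, -0.015, 0], [-0.025, 0, -0.015, 0], [-0.025, 0, 0, 0], [-0.01, 0, 0, 0], [0, 0, 0, 0]],
])

```text
time: 19.05
tool_pos: [0.488, -0.3419, 0.2076]
tool_rot: [-3.141, 0.0, 1.715]
contact_force: [-0.4, 0.4, -0.8]
opening: 0.0005
```

Run:
```python
from h import *; import pickle
st(); c=cam('wrist','w18'); pickle.dump(c,open('w18.pkl','wb')); c=cam('top'); zoom(c,'t18',155,245,265,445);c=cam('side'); zoom(c,'s18',155,305,240,400)
```

```text
t 19.05 board mm [ -41.7 -192.1] z 207.6 yaw-B 1.6177 F(board) [-0.4  0.5] -0.8
t18 4.388888888888889
s18 3.933333333333333
```

View pics/w18.png

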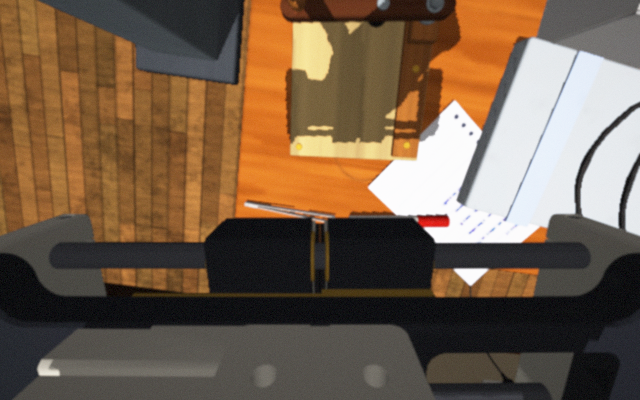

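View pics/t18.png

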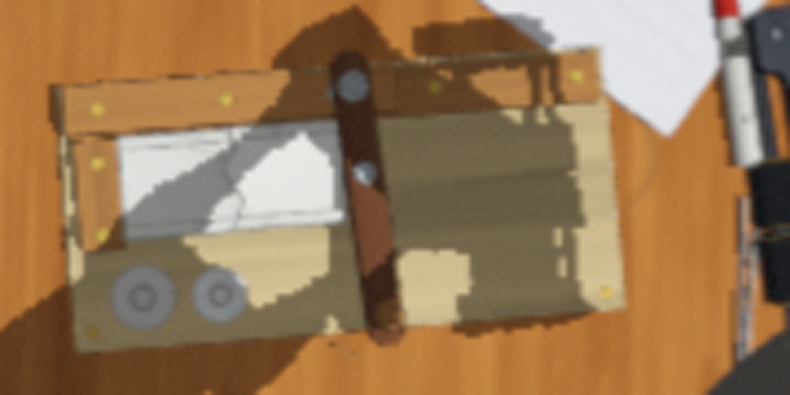

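View pics/s18.png

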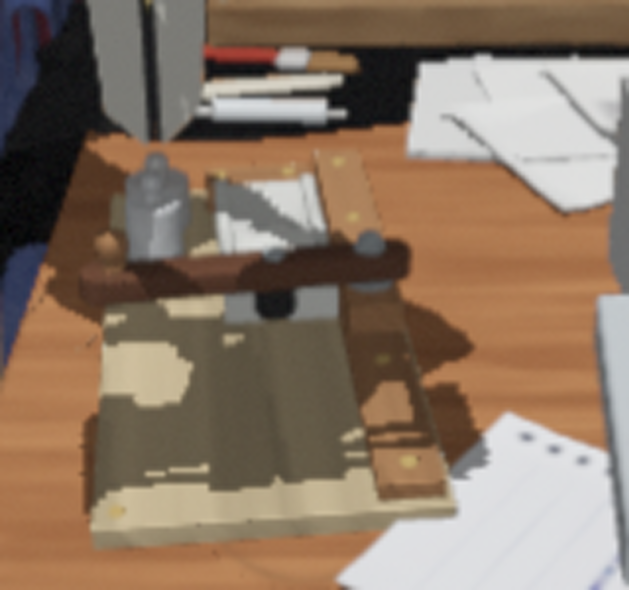

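Call:
step_arm([
  [[0.02, 0, 0, 0], [0.025, 0, 0, 0], [0.025, 0, 0, 0], [0.025, 0, 0, 0], [0.02, 0, 0, 0], [0, 0, 0, 0]],
])

```text
time: 19.7
tool_pos: [0.4705, -0.2209, 0.2083]
tool_rot: [-3.141, -0.002, 1.721]
contact_force: [0.4, 0.9, -0.8]
opening: 0.0004
```

Run:
```python
from h import *; import pickle
st(); c=cam('wrist'); pickle.dump(c,open('w19.pkl','wb')); zoom(c,'w19',0,200,220,490)
t=cam('top'); q=4.3889
P=[(w2b(onz(t,(265+u[0]/q,155+u[1]/q),z)[0],B)*1e3).round(1) for u,z in (((352,86),.062),((364,173),.059),((385,312),.079))]; print(P)
for a in P[1:]: d=a-P[0]; print(np.arctan2(-d[0],-d[1]))
```

```text
t 19.7 board mm [-47.4 -70. ] z 208.3 yaw-B 1.624 F(board) [0.5 0.9] -0.8
w19 2.925925925925926
[array([58.8, -7. ]), array([ 8.9, -9.9]), array([-70.3, -12.8])]
1.5127453911804742
1.5259001028410308
```

View pics/w19.png

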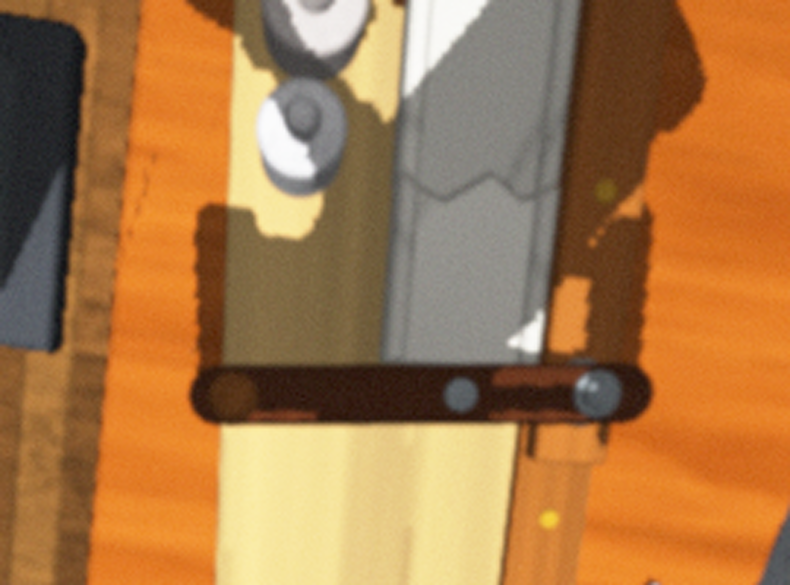

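The seam, around (400–560, 190), is a tight hairline with its edges flush. The lever stands at about 1.52 rad with the buffer against the tile's right end, and the weights are where they were. The robot is clear, so I hand in.

```bash
python3 -c "
from h import *
st(); print(robot.hand_in())"
```

```text
t 19.8 board mm [-46.7 -73.5] z 208.5 yaw-B 1.6225 F(board) [1.6 0.4] -0.1
the job is handed in; nothing more can be done
None
```

The tile is closed and the clamp lever is locked against it. I handed the job in at 19.8 s, with the arm clear of everything.

**What I did:** With the fingers shut, I pushed the loose piece square against the rear fence, then along it to the left. It stopped at the computed home position, and the push was held until the force reached 13 N. I then pushed the lever round from behind until the buffer pressed on the piece's right-hand end. The force there rose steeply to 21 N at the lever before I backed off.

**Last checks:**
- **Seam:** it shows as a hairline in the wrist picture, with the edges of the two pieces in line.
- **Lever:** it measures about 1.51–1.53 rad after I let go, with the buffer against the tile.
- **Other things:** the seated piece and both weights look unmoved. I did not measure the hand tools again, but the arm never came near them.
- **Disagreement:** the top camera reads the pivot about 2 mm off from the wrist camera, which is within its calibration. No check failed.

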